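Make up the trays for two lampwork jobs

TASK

Make up the two job trays from the stock. For the eye beads, the red tray gets the cobalt-blue rod and the white rod, each laid in its own pair of notches, and the grooved graphite bead roller set upright in the tool bay; for the ribbed vase, the yellow tray gets the green rod in either pair of notches and the brass optic mould set upright in the tool bay. Lay the rods in centred and do not let them drop, since they are glass, and leave the amber rod and the finished blue swan where they are.

Things in the scene. Friction and masses are not known exactly. Their poses are not given: they have to be found in the camera images.
- red_tray: red steel tray, fixed, 160 (x) x 200 (y), all in mm, floor top z 5, rim top z 11. Origin: centre of underside, z up. Two steel strips across y at x +-45, 12 wide, each with V notches (90 deg, 28 wide, 14 deep, crests z 36, bottoms z 22) at y +18 and y +63: two pairs; a rod in one lies along x, axis at z 30.5. Tool bay: centre x 0, y -56, inside 84 (x) x 82 (y), flat floor z 5, walls to z 11
- yellow_tray: yellow steel tray, fixed, 160 (x) x 200 (y), all in mm, floor top z 5, rim top z 11. Origin: centre of underside, z up. Two steel strips across y at x +-45, 12 wide, each with V notches (90 deg, 28 wide, 14 deep, crests z 36, bottoms z 22) at y +18 and y +63: two pairs; a rod in one lies along x, axis at z 30.5. Tool bay: centre x 0, y -56, inside 84 (x) x 82 (y), flat floor z 5, walls to z 11
- stock_rest: stock rod rest, fixed: dark wooden board 130 (x) x 200 (y) x 5 mm with two steel strips at x +-45 mm like those of the trays, each with four V notches (90 deg, 28 wide, 14 deep, crests z 36, bottoms z 22) at y -67.5, -22.5, +22.5, +67.5: rods lie 45 mm apart along x, axis at z 30.5. Origin: centre of underside, z up
- cobalt_rod: dark cobalt-blue glass rod: cylinder 12 mm in diameter, 140 mm long, about 40 g. For the red tray. Origin: middle of its axis; x along the rod (either way round); it may be rolled about x. Starts in one of the four notch pairs of the stock rest, along the rest's x
- white_rod: opaque white glass rod: cylinder 12 mm in diameter, 140 mm long, about 40 g. For the red tray. Origin: middle of its axis; x along the rod (either way round); it may be rolled about x. Starts in one of the four notch pairs of the stock rest, along the rest's x
- green_rod: green glass rod: cylinder 12 mm in diameter, 140 mm long, about 40 g. For the yellow tray. Origin: middle of its axis; x along the rod (either way round); it may be rolled about x. Starts in one of the four notch pairs of the stock rest, along the rest's x
- amber_rod: amber (orange-brown) glass rod: cylinder 12 mm in diameter, 140 mm long, about 40 g. Not wanted: stays in the stock rest. Origin: middle of its axis; x along the rod (either way round); it may be rolled about x. Starts in one of the four notch pairs of the stock rest, along the rest's x
- bead_roller: bead roller: black graphite block 56 (its x) x 40 (its y) x 32 (z) mm, about 115 g, standing on the bench, with two grooves 9 mm wide and 8 mm deep along its x in the top; its 40 mm width is a plain grip. Origin: centre of the underside, z up
- optic_mould: optic mould: upright brass cylinder 46 mm in diameter and 45 mm high, about 420 g, standing on the bench, with a ribbed blind hole in its top. Origin: centre of the underside, z up
- swan: finished blue glass swan, about 65 mm long and 60 mm high, loose on a black graphite slab (80 x 80 x 16 mm) at the far side of the work, left of the middle. Not to be disturbed. Origin: centre of its underside
There are look-alikes about, which are no part of the job. What is meant by the cobalt_rod is not pink, and is the smaller of those in its own colour.

How it is judged (in metres and radians):
At the end, for the whole second after the job is handed in: Each wanted rod lies seated in a notch pair of its tray (within 0.12 rad of the tray's x, centred within 25 mm); roller and mould stand upright on the floor of their tray's bay, within 30 mm of its centre each way; all at rest; amber rod and swan moved less than 15 mm (x of cobalt_rod in the frame of red_tray between -0.025 and 0.025 m and y of cobalt_rod in the frame of red_tray between 0.004 and 0.077 m and z of cobalt_rod in the frame of red_tray between 0.026 and 0.035 m and angle between the x axis of each of cobalt_rod, white_rod and the x axis of red_tray, either way round below 0.12 rad and linear speed of each of cobalt_rod, white_rod, bead_roller, green_rod, optic_mould below 0.02 m/s and x of white_rod in the frame of red_tray between -0.025 and 0.025 m and y of white_rod in the frame of red_tray between 0.004 and 0.077 m and z of white_rod in the frame of red_tray between 0.026 and 0.035 m and x of bead_roller in the frame of red_tray between -0.03 and 0.03 m and y of bead_roller in the frame of red_tray between -0.086 and -0.026 m and z of bead_roller in the frame of red_tray between 0.001 and 0.009 m and angle between each of bead_roller, optic_mould's own z axis and vertical below 0.1 rad and x of green_rod in the frame of yellow_tray between -0.025 and 0.025 m and y of green_rod in the frame of yellow_tray between 0.004 and 0.077 m and z of green_rod in the frame of yellow_tray between 0.026 and 0.035 m and angle between the x axis of green_rod and the x axis of yellow_tray, either way round below 0.12 rad and x of optic_mould in the frame of yellow_tray between -0.03 and 0.03 m and y of optic_mould in the frame of yellow_tray between -0.086 and -0.026 m and z of optic_mould in the frame of yellow_tray between 0.001 and 0.009 m and distance of each of amber_rod, swan from where it was at the start of the episode below 0.015 m); the robot touches nothing.
It fails at once if a glass rod falls freely, faster than 0.6 m/s (let drop from about 20 mm or more) ((linear speed of cobalt_rod above 0.6 m/s and contact force between cobalt_rod and anything else below 0.02 N) or (linear speed of white_rod above 0.6 m/s and contact force between white_rod and anything else below 0.02 N) or (linear speed of green_rod above 0.6 m/s and contact force between green_rod and anything else below 0.02 N) or (linear speed of amber_rod above 0.6 m/s and contact force between amber_rod and anything else below 0.02 N)).
It fails at once if the amber rod is taken or knocked more than 15 mm from its place (distance of amber_rod from where it was at the start of the episode above 0.015 m).
It fails at once if the swan is knocked more than 15 mm from its place (distance of swan from where it was at the start of the episode above 0.015 m).
It also fails if it takes over 128 s, if anything falls off the work surface, if the arm or the gripper's body presses on something with over 40 N, if the wrist force passes 120 N, or if a joint passes its speed limit or range.

ROBOT

A 7-joint arm with a two-finger parallel gripper is mounted at the origin on the work surface. World frame = base frame: x ahead of the robot, y to its left, z up, the work surface at z = 0. Lengths are in mm, angles in degrees, forces in N, time in s.
With the tool pointing down it reaches from about 375 to 925 mm from the base axis. Payload 3.1 kg.
Tool frame: the origin (TCP) lies between the finger pads; the fingertips stand 14 mm ahead of it and the grasp point (between the pads) lies 5 mm behind it; z points along the fingers, y is the line along which they close (so a half turn about z gives the same grasp; the last joint's range is limited). The gripper opens to 85 mm and grips with 20 to 120 N. Pads are 22 mm wide; open, the fingers measure 114 mm over their backs; the gripper's body (76 mm by 85 mm) begins 54 mm behind the grasp point. The pads swing forward as they close: fully open they stand 13 mm farther back than shut.
Start: joints at [-82.437, 21.939, 2.515, 91.553, -1.026, 66.532, -2.859], TCP at [148.036, 632.921, 245.269] pointing down, gripper open.
Joint ranges: [-149.38, 149.38], [-23.57, 123.04], [-84.95, 90], [0, 143.3], [-89.99, 269.99], [3.08, 112.72], [-163.45, 163.45]. Speed limits (degrees/s): [159.86, 159.86, 180, 180, 180, 180, 180].

INTERFACE

Orientations are given as [roll, pitch, yaw] about the fixed x, y, z axes, in that order (R = Rz(yaw) Ry(pitch) Rx(roll)).
In Python, from workcell import * gives the robot as it stands.
- The arm moves only by the tool step_arm, never from a script. Its argument "series" is a list of rows, each an object of numbers: "fingers": the finger opening in mm, from 0 to 85.4; "tx", "ty", "tz": the shift along the tool's x, y, z in units of 30 mm (1.0 is 30 mm); "ax", "ay", "az": the turn, a rotation vector about the tool's x, y, z in units of 6 degrees (1.0 is 6 degrees). In form: [{"fingers": .., "tx": .., "ty": .., "tz": .., "ax": .., "ay": .., "az": ..}, ...]. A call has 1 to 20 rows; each row is the pose to reach, as a shift and turn from the pose commanded when the call began, along the tool's axes at that moment; what a row does not reach only later rows make up. A row lasts 1/12 s, in which the tool goes at most 41.7 mm and 7.16 degrees, less where a joint would pass 70% of its speed; a pose out of reach is approached as far as the arm can. A call with a gripper value outside its range is refused whole. The fingers move at their own pace and stop on an object; "newtons" is the grip in N (left out, the last holds). Time passes only in rows, so rows that repeat a pose let the fingers close. It gives the time, the measured TCP pose, the force, the opening and the grip force at its end, in the units of the state.
- get_state(): the state, without advancing time (a new reading comes with each control period).
- camera(name): name is "side" or "top"; returns a dict with "pixels" (400x640x3 uint8, blue, green, red), "fx", "fy", "cx", "cy" (pixels), "R" (3x3) and "t" (3): a world point X has camera coordinates R X + t. Camera axes: x right, y down, z forward; pixel columns grow to the right and rows downward; lengths in mm; the calibration is good to about 2 mm. A picture is of the moment at which its call begins. There is no depth.
- close_job(): hands the job in; it is judged then, once.
The state is a dict: "time": time; "joints": joint angles; "qd": joint speeds; "joint_torque": joint torques, N m; "tcp_pos": TCP position; "ee_rot": TCP orientation; "ft_force": force on the tool from outside, world axes, zero at the start; "ft_torque": the same for the moment, N m; "finger_gap": opening from 0.0 (shut) to 1.0 (fully open); "grasp_force": force on a finger pad.
Only numpy, scipy, OpenCV 4.12 (cv2) and the standard library are available. Lean on these libraries where they do the work, as an engineer would, in place of code of your own. Each camera call takes 0.05 s, during which the arm holds its last target. There are 200 camera calls.

## Working session

There is one attempt and no reset: what is moved stays moved. The work goes in short steps, Python scripts to look and compute and a tool call to move; the robot and the scene stay as the last step left them, time stands still between calls to the robot, and variables do not carry over. Pictures are saved under pics/ and viewed, at most 14 in all, crops included, and the job is handed in when it is done.

Besides the shell and the picture viewer there is one more tool, called after ">>>" in YAML: its name, and indented under it one key for each argument. step_arm: Moves the arm, as the interface text tells. Its arguments: {"type":"object","properties":{"series":{"type":"array","items":{"type":"object","properties":{"fingers":{"type":"number"},"tx":{"type":"number"},"ty":{"type":"number"},"tz":{"type":"number"},"ax":{"type":"number"},"ay":{"type":"number"},"az":{"type":"number"}}}},"newtons":{"type":"number"}},"required":["series"]}

```bash
mkdir -p pics; python3 - <<'E'
from workcell import *
import cv2
for n in("top","side"):
    c=camera(n); cv2.imwrite(f"pics/{n}0.png",c["pixels"]); print(n,c["fx"],c["fy"],c["cx"],c["cy"],c["R"],c["t"])
s=get_state(); print(s)
E
```

```text
top 378.7059776122361 378.7059776122361 319.2902469698699 200.24725461423537 [[-0.01965336 -0.99925558 -0.03319694]
 [-0.99396421  0.02311207 -0.10724266]
 [ 0.10793008  0.0308889  -0.99367851]] [ 22.11153117 554.33667748 875.9114532 ]
side 438.7730198226369 438.7730198226369 321.5650842838271 191.09731805789517 [[-0.98298727 -0.18334209  0.01103151]
 [-0.14397129  0.73182151 -0.66611527]
 [ 0.11405387 -0.65637105 -0.74576723]] [ 522.80797318  121.41852228 1284.82134991]
{'time': 0.1, 'joints': array([-82.43626096,  21.98855169,   2.51290699,  91.64002801,
        -1.02482895,  66.53211337,  -2.85974724]), 'qd': array([-0.05316495, -0.03271818,  0.06008364, -0.17713561,  0.03890618,
       -0.05592611,  0.0018025 ]), 'joint_torque': array([ 2.39328743e-03, -4.34729075e+01,  1.02907117e+00, -2.50453877e+01,
        1.08836655e-02,  5.47647011e-03, -5.55410992e-06]), 'tcp_pos': array([147.89530963, 632.10491959, 243.99904881]), 'ee_rot': array([-1.79862063e+02,  8.45548351e-03,  1.66835772e+02]), 'ft_force': array([-0.24904184,  0.40600572, -1.06903005]), 'ft_torque': array([ 0.02522285, -0.00294934,  0.01371925]), 'grasp_force': 0.0, 'finger_gap': 0.9998958172452121}
```

View pics/top0.png

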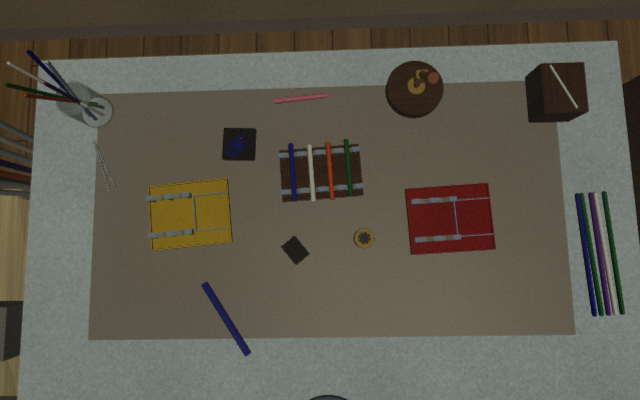

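View pics/side0.png

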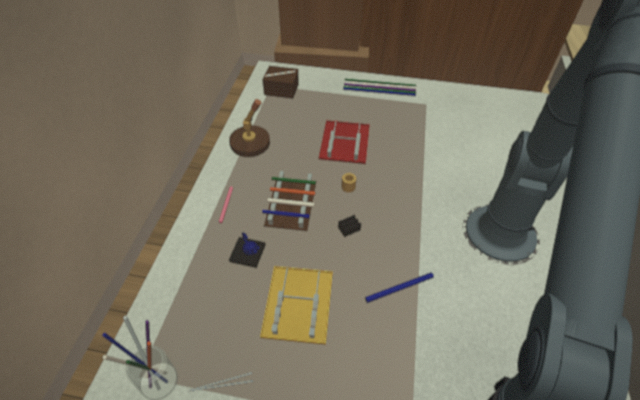

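The top view shows the yellow tray at about (190,214), the red tray at (450,218), and the rest at (321,172). The rods in the rest run blue, white, amber, green at columns 292, 311, 330 and 349. The roller is at (295,250), the mould at (364,238), and the swan at (239,144). The long blue rod at (225,318) and the pink one are decoys.

```bash
cat > h.py <<'E'
import numpy as np, cv2
from workcell import *
def ray(c,uv,z):
    uv=np.atleast_2d(np.asarray(uv,float)); R=np.array(c["R"]); C=-R.T@np.array(c["t"])
    d=np.c_[(uv[:,0]-c["cx"])/c["fx"],(uv[:,1]-c["cy"])/c["fy"],np.ones(len(uv))]@R
    return (C+d*((z-C[2])/d[:,2])[:,None])[:,:2]
def comps(c,m,z,box=None,amin=20):
    m=m.astype(np.uint8)
    if box: b=np.zeros_like(m); x0,y0,x1,y1=box; b[y0:y1,x0:x1]=1; m=m*b
    out=[]
    for k in cv2.findContours(m,cv2.RETR_EXTERNAL,cv2.CHAIN_APPROX_NONE)[0]:
        if cv2.contourArea(k)<amin: continue
        w=ray(c,k[:,0],z).astype(np.float32); (cx,cy),(a,b),t=cv2.minAreaRect(w)
        if a<b: a,b,t=b,a,t-90
        out.append((round(cx,1),round(cy,1),round(a,1),round(b,1),round((t+90)%180-90,1)))
    return out
def hsv(c): return cv2.split(cv2.cvtColor(c["pixels"],cv2.COLOR_BGR2HSV))
E
python3 - <<'E'
from h import *
B={"top":dict(t=(0,60,640,270),rod=(270,130,365,205),rol=(275,230,315,270),mou=(348,222,382,255),sw=(215,120,262,165)),
"side":dict(t=(230,110,400,350),rod=(255,165,325,240),rol=(333,212,365,240),mou=(338,168,360,194),sw=(225,230,268,270))}
for n in B:
    c=camera(n); h,s,v=hsv(c); b=B[n]; print(n,"C",-np.array(c["R"]).T@c["t"])
    red=((h<8)|(h>172))&(s>150)&(v>60)
    print("red",comps(c,red,11,b["t"],800)); print("yel",comps(c,(h>18)&(h<32)&(s>120)&(v>90),11,b["t"],800))
    r=b["rod"]
    print("blue",comps(c,(h>105)&(h<130)&(s>130),30.5,r)); print("white",comps(c,(s<50)&(v>170),30.5,r,40))
    print("amb",comps(c,(h<15)&(s>170)&(v>130),30.5,r)); print("grn",comps(c,(h>45)&(h<85)&(s>120),30.5,r))
    print("rol",comps(c,v<65,32,b["rol"])); print("mou",comps(c,(h>12)&(h<32)&(s>100)&(v>70),45,b["mou"]))
    print("slab",comps(c,v<65,16,b["sw"]));
    for k in("rol","mou"):
        x0,y0,x1,y1=b[k]; im=cv2.resize(c["pixels"][y0:y1,x0:x1],(380,380),interpolation=cv2.INTER_NEAREST); b[k+"i"]=im
cv2.imwrite("pics/crop.png",np.vstack([np.hstack([cv2.resize(B[n][k],(290,290)) for k in("roli","moui")]) for n in B]))
E
```

```text
top C [456.88818808 -17.77273679 930.55696176]
red [(509.0, -359.2, 82.5, 80.9, -87.3), (506.1, -300.4, 198.6, 158.9, -87.3)]
yel [(531.4, 333.3, 200.3, 160.5, -85.1)]
blue [(626.7, 74.3, 135.7, 10.1, 3.2)]
white []
amb []
grn [(634.0, -60.6, 137.8, 10.2, 3.1)]
rol [(438.2, 70.4, 56.2, 42.7, 38.6)]
mou [(463.8, -92.3, 44.0, 41.6, -1.7)]
slab [(701.7, 208.0, 84.1, 81.5, 88.3)]
side C [ 384.8555185   850.31556556 1033.28902268]
red []
yel [(530.5, 335.5, 200.3, 158.0, -85.1)]
blue [(626.0, 73.7, 133.8, 9.0, 4.1)]
white [(622.2, 27.1, 136.9, 8.3, 3.4)]
amb []
grn []
rol [(437.0, 83.4, 59.7, 52.0, 37.6)]
mou [(461.8, -73.1, 76.4, 40.4, -82.3)]
slab [(701.2, 214.7, 81.0, 78.0, 87.3)]
```

View pics/crop.png

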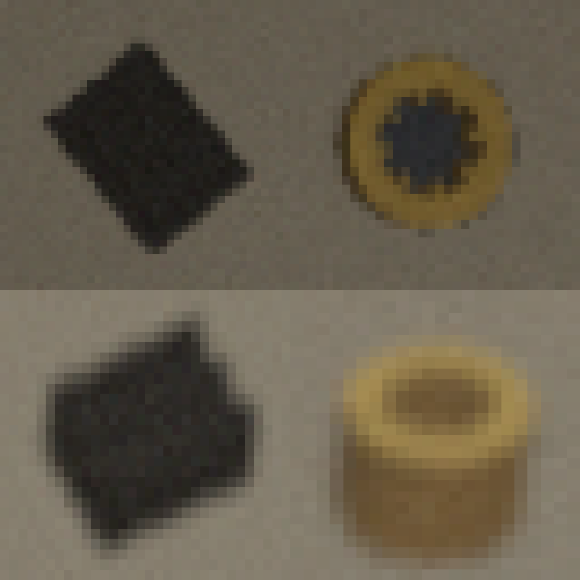

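The crops show the roller as a clean rectangle with its long axis at about 38.6° in world. The brass ring is centred at about (364,238), with its hole facing up.

```bash
cat >> h.py <<'E'
def go(x,y,z,yaw):
    from scipy.spatial.transform import Rotation as Ro
    s=get_state(); R=Ro.from_euler("xyz",s["ee_rot"],degrees=True); d=R.inv().apply(np.array([x,y,z])-s["tcp_pos"])/30
    a=(R.inv()*Ro.from_euler("xyz",[180,0,yaw],degrees=True)).as_rotvec(degrees=True)/6
    print("t",d.round(2),"a",a.round(2),"z0",s["tcp_pos"].round(1),"time",s["time"])
E
python3 - <<'E'
from h import *
print(ray(camera("side"),[(349.2,177.9)],45))
s=get_state();print(s["tcp_pos"],s["ee_rot"])
go(634,-60.6,130,183.1)
E
```

```text
[[461.83376406 -90.11920717]]
[147.932056   632.49050901 244.58266264] [-1.79926834e+02  2.74111638e-03  1.66839937e+02]
t [-21.04 -18.8    3.84] a [-0.01 -0.   -2.71] z0 [147.9 632.5 244.6] time 0.25
```

>>> step_arm:
  series:
    - {"tx": -21.04, "ty": -18.8, "tz": 3.84, "az": -2.71, "fingers": 30}
    - {"tx": -21.04, "ty": -18.8, "tz": 3.84, "az": -2.71, "fingers": 30}
    - {"tx": -21.04, "ty": -18.8, "tz": 3.84, "az": -2.71, "fingers": 30}
    - {"tx": -21.04, "ty": -18.8, "tz": 3.84, "az": -2.71, "fingers": 30}
    - {"tx": -21.04, "ty": -18.8, "tz": 3.84, "az": -2.71, "fingers": 30}
    - {"tx": -21.04, "ty": -18.8, "tz": 3.84, "az": -2.71, "fingers": 30}
    - {"tx": -21.04, "ty": -18.8, "tz": 3.84, "az": -2.71, "fingers": 30}
    - {"tx": -21.04, "ty": -18.8, "tz": 3.84, "az": -2.71, "fingers": 30}
    - {"tx": -21.04, "ty": -18.8, "tz": 3.84, "az": -2.71, "fingers": 30}
    - {"tx": -21.04, "ty": -18.8, "tz": 3.84, "az": -2.71, "fingers": 30}
    - {"tx": -21.04, "ty": -18.8, "tz": 3.84, "az": -2.71, "fingers": 30}
    - {"tx": -21.04, "ty": -18.8, "tz": 3.84, "az": -2.71, "fingers": 30}
    - {"tx": -21.04, "ty": -18.8, "tz": 3.84, "az": -2.71, "fingers": 30}
    - {"tx": -21.04, "ty": -18.8, "tz": 3.84, "az": -2.71, "fingers": 30}
    - {"tx": -21.04, "ty": -18.8, "tz": 3.84, "az": -2.71, "fingers": 30}
    - {"tx": -21.04, "ty": -18.8, "tz": 3.84, "az": -2.71, "fingers": 30}
    - {"tx": -21.04, "ty": -18.8, "tz": 3.84, "az": -2.71, "fingers": 30}
    - {"tx": -21.04, "ty": -18.8, "tz": 3.84, "az": -2.71, "fingers": 30}
    - {"tx": -21.04, "ty": -18.8, "tz": 3.84, "az": -2.71, "fingers": 30}
    - {"tx": -21.04, "ty": -18.8, "tz": 3.84, "az": -2.71, "fingers": 30}

```text
$.series[0]: bad value
```

```bash
python3 -c "
from h import *
go(634,-60.6,27,183.1)"
```

```text
t [-21.04 -18.8    7.28] a [-0.01 -0.   -2.71] z0 [147.9 632.5 244.6] time 0.25
```

>>> step_arm:
  series:
    - {"fingers": 30, "tx": -21.04, "ty": -18.8, "tz": 3.84, "ax": 0, "ay": 0, "az": -2.71}

```text
time: 0.33
tcp_pos: [163.0, 605.8, 240.4]
ee_rot: [179.6, -0.3, 174.8]
ft_force: [-0.9, 1.0, 0.5]
finger_gap: 0.881
grasp_force: 0.0
```

```bash
python3 -c "
from h import *
go(634,-60.6,130,183.1)"
```

```text
t [-17.66 -20.73   3.43] a [ 0.07 -0.05 -1.38] z0 [163.  605.8 240.4] time 0.3333
```

>>> step_arm:
  series:
    - {"fingers": 30, "tx": -17.7, "ty": -20.7, "tz": 3.4, "ax": 0, "ay": 0, "az": -1.4}
    - {"fingers": 30, "tx": -17.7, "ty": -20.7, "tz": 3.4, "ax": 0, "ay": 0, "az": -1.4}
    - {"fingers": 30, "tx": -17.7, "ty": -20.7, "tz": 3.4, "ax": 0, "ay": 0, "az": -1.4}
    - {"fingers": 30, "tx": -17.7, "ty": -20.7, "tz": 3.4, "ax": 0, "ay": 0, "az": -1.4}
    - {"fingers": 30, "tx": -17.7, "ty": -20.7, "tz": 3.4, "ax": 0, "ay": 0, "az": -1.4}
    - {"fingers": 30, "tx": -17.7, "ty": -20.7, "tz": 3.4, "ax": 0, "ay": 0, "az": -1.4}
    - {"fingers": 30, "tx": -17.7, "ty": -20.7, "tz": 3.4, "ax": 0, "ay": 0, "az": -1.4}
    - {"fingers": 30, "tx": -17.7, "ty": -20.7, "tz": 3.4, "ax": 0, "ay": 0, "az": -1.4}
    - {"fingers": 30, "tx": -17.7, "ty": -20.7, "tz": 3.4, "ax": 0, "ay": 0, "az": -1.4}
    - {"fingers": 30, "tx": -17.7, "ty": -20.7, "tz": 3.4, "ax": 0, "ay": 0, "az": -1.4}
    - {"fingers": 30, "tx": -17.7, "ty": -20.7, "tz": 3.4, "ax": 0, "ay": 0, "az": -1.4}
    - {"fingers": 30, "tx": -17.7, "ty": -20.7, "tz": 3.4, "ax": 0, "ay": 0, "az": -1.4}
    - {"fingers": 30, "tx": -17.7, "ty": -20.7, "tz": 3.4, "ax": 0, "ay": 0, "az": -1.4}
    - {"fingers": 30, "tx": -17.7, "ty": -20.7, "tz": 3.4, "ax": 0, "ay": 0, "az": -1.4}
    - {"fingers": 30, "tx": -17.7, "ty": -20.7, "tz": 3.4, "ax": 0, "ay": 0, "az": -1.4}
    - {"fingers": 30, "tx": -17.7, "ty": -20.7, "tz": 3.4, "ax": 0, "ay": 0, "az": -1.4}
    - {"fingers": 30, "tx": -17.7, "ty": -20.7, "tz": 3.4, "ax": 0, "ay": 0, "az": -1.4}
    - {"fingers": 30, "tx": -17.7, "ty": -20.7, "tz": 3.4, "ax": 0, "ay": 0, "az": -1.4}
    - {"fingers": 30, "tx": -17.7, "ty": -20.7, "tz": 3.4, "ax": 0, "ay": 0, "az": -1.4}
    - {"fingers": 30, "tx": -17.7, "ty": -20.7, "tz": 3.4, "ax": 0, "ay": 0, "az": -1.4}

```text
time: 2.0
tcp_pos: [636.2, -77.9, 137.3]
ee_rot: [-179.9, 0.0, -177.7]
ft_force: [-0.1, -0.2, 0.9]
finger_gap: 0.355
grasp_force: 0.0
```

```bash
python3 -c "
from h import *
go(634,-60.6,130,183.1)"
```

```text
t [0.05 0.58 0.24] a [-0.02  0.01 -0.14] z0 [636.2 -77.9 137.3] time 2.0
```

>>> step_arm:
  series:
    - {"fingers": 30, "tx": 0.05, "ty": 0.58, "tz": 0.2, "ax": 0, "ay": 0, "az": -0.14}
    - {"fingers": 30, "tx": 0.05, "ty": 0.58, "tz": 1.2, "ax": 0, "ay": 0, "az": -0.14}
    - {"fingers": 30, "tx": 0.05, "ty": 0.58, "tz": 2.3, "ax": 0, "ay": 0, "az": -0.14}
    - {"fingers": 30, "tx": 0.05, "ty": 0.58, "tz": 2.3, "ax": 0, "ay": 0, "az": -0.14}
    - {"fingers": 30, "tx": 0.05, "ty": 0.58, "tz": 2.3, "ax": 0, "ay": 0, "az": -0.14}

```text
time: 2.42
tcp_pos: [630.2, -55.9, 66.4]
ee_rot: [180.0, -0.3, -176.7]
ft_force: [-0.2, 0.4, 0.9]
finger_gap: 0.35
grasp_force: 0.0
```

```bash
python3 - <<'E'
from h import *
go(634,-60.6,27,183.1)
c=camera("side"); cv2.imwrite("pics/g1.png",cv2.resize(c["pixels"][130:260,220:400],(720,520)))
E
```

```text
t [-0.13 -0.16  1.31] a [ 0.   -0.06  0.03] z0 [630.2 -55.9  66.4] time 2.4167
```

View pics/g1.png

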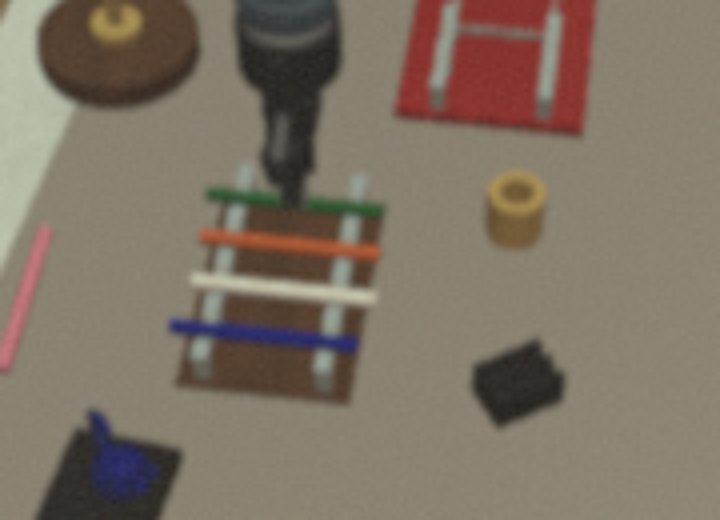

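The side view shows the gripper above the green rod at crop (290,200), straddling it clear of the amber rod.

```bash
python3 -c "
from h import *
go(634,-60.6,27,183.1)"
```

```text
t [-0.05 -0.14  1.39] a [-0.   -0.01  0.03] z0 [632.3 -56.4  68.7] time 2.4667
```

>>> step_arm:
  series:
    - {"fingers": 30, "tx": -0.05, "ty": -0.14, "tz": 0, "ax": 0, "ay": 0, "az": 0}
    - {"fingers": 30, "tx": -0.05, "ty": -0.14, "tz": 0, "ax": 0, "ay": 0, "az": 0}
    - {"fingers": 30, "tx": -0.05, "ty": -0.14, "tz": 0, "ax": 0, "ay": 0, "az": 0}
    - {"fingers": 30, "tx": -0.05, "ty": -0.14, "tz": 0, "ax": 0, "ay": 0, "az": 0}

```text
time: 2.8
tcp_pos: [635.6, -61.1, 70.4]
ee_rot: [-180.0, 0.2, -176.8]
ft_force: [-1.0, -0.5, -0.9]
finger_gap: 0.351
grasp_force: 0.0
```

```bash
python3 -c "
from h import *
go(634,-60.6,27,183.1)"
```

```text
t [0.06 0.02 1.45] a [-0.    0.03  0.02] z0 [635.6 -61.1  70.4] time 2.8
```

>>> step_arm:
  series:
    - {"fingers": 30, "tx": 0.03, "ty": 0.02, "tz": 0.5, "ax": 0, "ay": 0, "az": 0}
    - {"fingers": 30, "tx": 0.03, "ty": 0.02, "tz": 1.0, "ax": 0, "ay": 0, "az": 0}
    - {"fingers": 30, "tx": 0.03, "ty": 0.02, "tz": 1.42, "ax": 0, "ay": 0, "az": 0}
    - {"fingers": 30, "tx": 0.03, "ty": 0.02, "tz": 1.42, "ax": 0, "ay": 0, "az": 0}
    - {"fingers": 30, "tx": 0.03, "ty": 0.02, "tz": 1.42, "ax": 0, "ay": 0, "az": 0}
    - {"fingers": 0, "tx": 0.03, "ty": 0.02, "tz": 1.42, "ax": 0, "ay": 0, "az": 0}
    - {"fingers": 0, "tx": 0.03, "ty": 0.02, "tz": 1.42, "ax": 0, "ay": 0, "az": 0}
    - {"fingers": 0, "tx": 0.03, "ty": 0.02, "tz": 1.42, "ax": 0, "ay": 0, "az": 0}
    - {"fingers": 0, "tx": 0.03, "ty": 0.02, "tz": 1.42, "ax": 0, "ay": 0, "az": 0}
    - {"fingers": 0, "tx": 0.03, "ty": 0.02, "tz": 1.42, "ax": 0, "ay": 0, "az": 0}
  newtons: 30

```text
time: 3.63
tcp_pos: [634.0, -60.3, 26.6]
ee_rot: [-180.0, 0.1, -176.8]
ft_force: [0.3, -1.3, -0.1]
finger_gap: 0.125
grasp_force: 29.2
```

```bash
python3 -c "
from h import *
go(529.5,352,130,184.9)"
```

```text
t [ 2.7  13.92 -3.45] a [-0.    0.01 -0.28] z0 [634.  -60.3  26.6] time 3.6333
```

>>> step_arm:
  series:
    - {"fingers": 0, "tx": 0, "ty": 0, "tz": -0.4, "ax": 0, "ay": 0, "az": 0}
    - {"fingers": 0, "tx": 0, "ty": 0, "tz": -1.2, "ax": 0, "ay": 0, "az": 0}
    - {"fingers": 0, "tx": 0, "ty": 0, "tz": -2.2, "ax": 0, "ay": 0, "az": 0}
    - {"fingers": 0, "tx": 0, "ty": 0, "tz": -3.2, "ax": 0, "ay": 0, "az": 0}
    - {"fingers": 0, "tx": 0.2, "ty": 1.0, "tz": -3.5, "ax": 0, "ay": 0, "az": -0.28}
    - {"fingers": 0, "tx": 0.4, "ty": 2.2, "tz": -3.5, "ax": 0, "ay": 0, "az": -0.28}
    - {"fingers": 0, "tx": 0.65, "ty": 3.4, "tz": -3.5, "ax": 0, "ay": 0, "az": -0.28}
    - {"fingers": 0, "tx": 0.9, "ty": 4.7, "tz": -3.5, "ax": 0, "ay": 0, "az": -0.28}
    - {"fingers": 0, "tx": 1.15, "ty": 6.0, "tz": -3.5, "ax": 0, "ay": 0, "az": -0.28}
    - {"fingers": 0, "tx": 1.4, "ty": 7.3, "tz": -3.5, "ax": 0, "ay": 0, "az": -0.28}
    - {"fingers": 0, "tx": 1.65, "ty": 8.6, "tz": -3.5, "ax": 0, "ay": 0, "az": -0.28}
    - {"fingers": 0, "tx": 1.9, "ty": 9.9, "tz": -3.5, "ax": 0, "ay": 0, "az": -0.28}
    - {"fingers": 0, "tx": 2.15, "ty": 11.2, "tz": -3.5, "ax": 0, "ay": 0, "az": -0.28}
    - {"fingers": 0, "tx": 2.4, "ty": 12.4, "tz": -3.4, "ax": 0, "ay": 0, "az": -0.28}
    - {"fingers": 0, "tx": 2.6, "ty": 13.4, "tz": -3.0, "ax": 0, "ay": 0, "az": -0.28}
    - {"fingers": 0, "tx": 2.7, "ty": 13.9, "tz": -2.4, "ax": 0, "ay": 0, "az": -0.28}
    - {"fingers": 0, "tx": 2.7, "ty": 13.9, "tz": -1.8, "ax": 0, "ay": 0, "az": -0.28}
    - {"fingers": 0, "tx": 2.7, "ty": 13.9, "tz": -1.6, "ax": 0, "ay": 0, "az": -0.28}
    - {"fingers": 0, "tx": 2.7, "ty": 13.9, "tz": -1.6, "ax": 0, "ay": 0, "az": -0.28}
    - {"fingers": 0, "tx": 2.7, "ty": 13.9, "tz": -1.6, "ax": 0, "ay": 0, "az": -0.28}

```text
time: 5.3
tcp_pos: [530.0, 349.8, 74.6]
ee_rot: [-179.9, 0.0, -175.2]
ft_force: [0.8, -0.7, 0.3]
finger_gap: 0.127
grasp_force: 29.3
```

```bash
python3 - <<'E'
from h import *
c=camera("side"); cv2.imwrite("pics/g2.png",cv2.resize(c["pixels"][220:350,230:410],(720,520)))
go(529.5,352,28,184.9)
h,s,v=hsv(camera("top"));c=camera("top")
print(comps(c,(h>45)&(h<85)&(s>110),77,(130,160,250,270),5))
h,s,v=hsv(c);print(comps(c,(s<60)&(v>140),36,(140,170,240,255),5))
E
```

```text
t [0.04 0.07 1.58] a [-0.    0.02 -0.02] z0 [530.7 350.   75.4] time 5.35
[(491.7, 348.2, 55.0, 9.2, 1.3), (578.0, 354.8, 44.6, 9.3, 1.4)]
[]
```

View pics/g2.png

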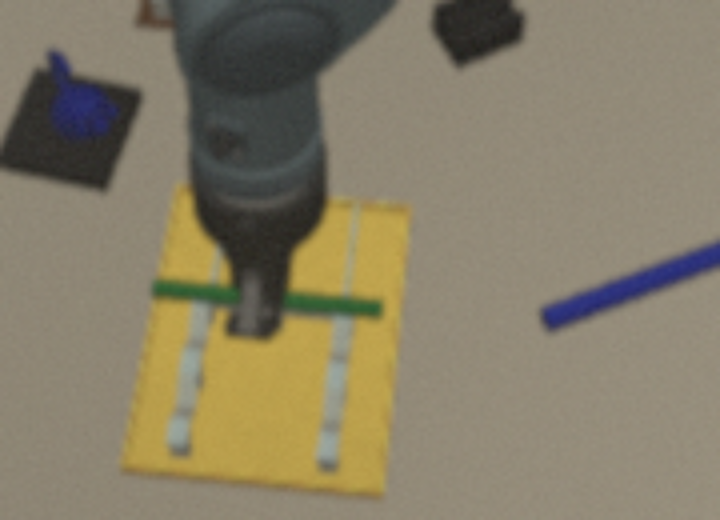

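The rod is held level over the strips and centred on the yellow tray.

>>> step_arm:
  series:
    - {"fingers": 0, "tx": 0.04, "ty": 0.07, "tz": 0.0, "ax": 0, "ay": 0, "az": 0}
    - {"fingers": 0, "tx": 0.04, "ty": 0.07, "tz": 0.4, "ax": 0, "ay": 0, "az": 0}
    - {"fingers": 0, "tx": 0.04, "ty": 0.07, "tz": 0.8, "ax": 0, "ay": 0, "az": 0}
    - {"fingers": 0, "tx": 0.04, "ty": 0.07, "tz": 1.2, "ax": 0, "ay": 0, "az": 0}
    - {"fingers": 0, "tx": 0.04, "ty": 0.07, "tz": 1.45, "ax": 0, "ay": 0, "az": 0}
    - {"fingers": 0, "tx": 0.04, "ty": 0.07, "tz": 1.58, "ax": 0, "ay": 0, "az": 0}
    - {"fingers": 0, "tx": 0.04, "ty": 0.07, "tz": 1.6, "ax": 0, "ay": 0, "az": 0}
    - {"fingers": 0, "tx": 0.04, "ty": 0.07, "tz": 1.6, "ax": 0, "ay": 0, "az": 0}
    - {"fingers": 0, "tx": 0.04, "ty": 0.07, "tz": 1.6, "ax": 0, "ay": 0, "az": 0}

```text
time: 6.2
tcp_pos: [526.4, 351.4, 26.2]
ee_rot: [-179.8, -0.3, -175.1]
ft_force: [-5.7, -3.5, 10.2]
finger_gap: 0.127
grasp_force: 30.2
```

>>> step_arm:
  series:
    - {"fingers": 30, "tx": 0, "ty": 0, "tz": 0, "ax": 0, "ay": 0, "az": 0}
    - {"fingers": 30, "tx": 0, "ty": 0, "tz": 0, "ax": 0, "ay": 0, "az": 0}
    - {"fingers": 30, "tx": 0, "ty": 0, "tz": 0, "ax": 0, "ay": 0, "az": 0}
    - {"fingers": 30, "tx": 0, "ty": 0, "tz": -0.5, "ax": 0, "ay": 0, "az": 0}
    - {"fingers": 30, "tx": 0, "ty": 0, "tz": -1.5, "ax": 0, "ay": 0, "az": 0}
    - {"fingers": 40, "tx": 0, "ty": 0, "tz": -2.5, "ax": 0, "ay": 0, "az": 0}
    - {"fingers": 60, "tx": 0, "ty": 0, "tz": -2.8, "ax": 0, "ay": 0, "az": 0}
    - {"fingers": 60, "tx": 0, "ty": 0, "tz": -2.8, "ax": 0, "ay": 0, "az": 0}

```text
time: 6.87
tcp_pos: [530.6, 355.4, 114.8]
ee_rot: [179.7, 0.4, -175.1]
ft_force: [1.2, 0.9, 0.1]
finger_gap: 0.703
grasp_force: 0.0
```

```bash
python3 - <<'E'
from h import *
c=camera("top");h,s,v=hsv(c)
print(comps(c,(h>45)&(h<85)&(s>110),30.5,(130,160,250,270),5))
print(get_state()["joints"].round(0))
go(438.2,70.4,100,218.6)
E
```

```text
[(495.3, 349.1, 72.3, 10.0, 4.6), (581.7, 355.4, 27.3, 9.8, 1.2)]
[-52.  29.  19. 100. -12.  52.  66.]
t [ 3.83 -9.18  0.37] a [ 0.01  0.04 -5.61] z0 [528.9 354.5 112.3] time 6.9167
```

>>> step_arm:
  series:
    - {"fingers": 60, "tx": 0.8, "ty": -1.3, "tz": 0.3, "ax": 0, "ay": 0, "az": 1.19}
    - {"fingers": 60, "tx": 1.2, "ty": -2.4, "tz": 0.3, "ax": 0, "ay": 0, "az": 2.38}
    - {"fingers": 60, "tx": 1.6, "ty": -3.5, "tz": 0.3, "ax": 0, "ay": 0, "az": 3.57}
    - {"fingers": 60, "tx": 2.0, "ty": -4.6, "tz": 0.3, "ax": 0, "ay": 0, "az": 4.76}
    - {"fingers": 60, "tx": 2.4, "ty": -5.7, "tz": 0.3, "ax": 0, "ay": 0, "az": 5.95}
    - {"fingers": 60, "tx": 2.8, "ty": -6.8, "tz": 0.3, "ax": 0, "ay": 0, "az": 7.14}
    - {"fingers": 60, "tx": 3.2, "ty": -7.9, "tz": 0.3, "ax": 0, "ay": 0, "az": 8.33}
    - {"fingers": 60, "tx": 3.83, "ty": -9.18, "tz": 0.3, "ax": 0, "ay": 0, "az": 9.5}
    - {"fingers": 60, "tx": 3.83, "ty": -9.18, "tz": 0.3, "ax": 0, "ay": 0, "az": 10.7}
    - {"fingers": 60, "tx": 3.83, "ty": -9.18, "tz": 0.3, "ax": 0, "ay": 0, "az": 11.9}
    - {"fingers": 60, "tx": 3.83, "ty": -9.18, "tz": 0.3, "ax": 0, "ay": 0, "az": 13.1}
    - {"fingers": 60, "tx": 3.83, "ty": -9.18, "tz": 0.3, "ax": 0, "ay": 0, "az": 14.3}
    - {"fingers": 60, "tx": 3.83, "ty": -9.18, "tz": 0.3, "ax": 0, "ay": 0, "az": 15.5}
    - {"fingers": 60, "tx": 3.83, "ty": -9.18, "tz": 0.3, "ax": 0, "ay": 0, "az": 16.7}
    - {"fingers": 60, "tx": 3.83, "ty": -9.18, "tz": 0.3, "ax": 0, "ay": 0, "az": 17.9}
    - {"fingers": 60, "tx": 3.83, "ty": -9.18, "tz": 0.3, "ax": 0, "ay": 0, "az": 19.1}
    - {"fingers": 60, "tx": 3.83, "ty": -9.18, "tz": 0.3, "ax": 0, "ay": 0, "az": 20.3}
    - {"fingers": 60, "tx": 3.83, "ty": -9.18, "tz": 0.3, "ax": 0, "ay": 0, "az": 21.5}
    - {"fingers": 60, "tx": 3.83, "ty": -9.18, "tz": 0.3, "ax": 0, "ay": 0, "az": 22.7}
    - {"fingers": 60, "tx": 3.83, "ty": -9.18, "tz": 0.3, "ax": 0, "ay": 0, "az": 24.4}

```text
time: 8.58
tcp_pos: [435.2, 68.9, 99.9]
ee_rot: [-180.0, 0.2, 41.6]
ft_force: [0.1, 0.1, -0.4]
finger_gap: 0.701
grasp_force: 0.0
```

```bash
python3 - <<'E'
from h import *
print(get_state()["joints"].round(0))
go(438.2,70.4,60,38.6)
E
```

```text
[-64.  17.  56. 128. -21.  44. -43.]
t [0.11 0.03 1.33] a [-0.01  0.03  0.5 ] z0 [435.2  68.9  99.9] time 8.5833
```

>>> step_arm:
  series:
    - {"fingers": 60, "tx": 0.11, "ty": 0.03, "tz": 0.5, "ax": 0, "ay": 0, "az": 0.5}
    - {"fingers": 60, "tx": 0.11, "ty": 0.03, "tz": 1.33, "ax": 0, "ay": 0, "az": 0.5}
    - {"fingers": 60, "tx": 0.11, "ty": 0.03, "tz": 1.33, "ax": 0, "ay": 0, "az": 0.5}
    - {"fingers": 60, "tx": 0.11, "ty": 0.03, "tz": 1.33, "ax": 0, "ay": 0, "az": 0.5}
    - {"fingers": 60, "tx": 0.11, "ty": 0.03, "tz": 1.33, "ax": 0, "ay": 0, "az": 0.5}

```text
time: 9.0
tcp_pos: [439.3, 70.2, 61.0]
ee_rot: [180.0, 0.1, 39.0]
ft_force: [1.2, -1.1, 0.4]
finger_gap: 0.702
grasp_force: 0.0
```

```bash
python3 - <<'E'
from h import *
go(438.2,70.9,21,38.6)
E
```

```text
t [-0.01 -0.04  1.33] a [0.   0.02 0.06] z0 [439.3  70.2  61. ] time 9.0
```

>>> step_arm:
  series:
    - {"fingers": 60, "tx": 0, "ty": -0.04, "tz": 0.6, "ax": 0, "ay": 0, "az": 0.06}
    - {"fingers": 60, "tx": 0, "ty": -0.04, "tz": 1.1, "ax": 0, "ay": 0, "az": 0.06}
    - {"fingers": 60, "tx": 0, "ty": -0.04, "tz": 1.33, "ax": 0, "ay": 0, "az": 0.06}
    - {"fingers": 60, "tx": 0, "ty": -0.04, "tz": 1.33, "ax": 0, "ay": 0, "az": 0.06}
    - {"fingers": 0, "tx": 0, "ty": -0.04, "tz": 1.33, "ax": 0, "ay": 0, "az": 0.06}
    - {"fingers": 0, "tx": 0, "ty": -0.04, "tz": 1.33, "ax": 0, "ay": 0, "az": 0.06}
    - {"fingers": 0, "tx": 0, "ty": -0.04, "tz": 1.33, "ax": 0, "ay": 0, "az": 0.06}
    - {"fingers": 0, "tx": 0, "ty": -0.04, "tz": 1.33, "ax": 0, "ay": 0, "az": 0.06}
    - {"fingers": 0, "tx": 0, "ty": -0.04, "tz": 1.33, "ax": 0, "ay": 0, "az": 0.06}
    - {"fingers": 0, "tx": 0, "ty": -0.04, "tz": 1.0, "ax": 0, "ay": 0, "az": 0.06}
    - {"fingers": 0, "tx": 0, "ty": -0.04, "tz": 0, "ax": 0, "ay": 0, "az": 0.06}
    - {"fingers": 0, "tx": 0, "ty": -0.04, "tz": -1.2, "ax": 0, "ay": 0, "az": 0.06}
    - {"fingers": 0, "tx": 0, "ty": -0.04, "tz": -2, "ax": 0, "ay": 0, "az": 0.06}
    - {"fingers": 0, "tx": 0, "ty": -0.04, "tz": -2, "ax": 0, "ay": 0, "az": 0.06}
  newtons: 50

```text
time: 10.17
tcp_pos: [442.6, 72.5, 125.0]
ee_rot: [179.9, -0.5, 38.6]
ft_force: [0.8, 0.4, -1.4]
finger_gap: 0.456
grasp_force: 51.2
```

```bash
python3 - <<'E'
from h import *
go(508.6,-356.3,70,2.7)
E
```

```text
t [-7.22 12.54  1.78] a [-0.02 -0.09  5.98] z0 [442.6  72.5 125. ] time 10.1667
```

>>> step_arm:
  series:
    - {"fingers": 0, "tx": -0.6, "ty": 1.1, "tz": 0, "ax": 0, "ay": 0, "az": 0.6}
    - {"fingers": 0, "tx": -1.2, "ty": 2.2, "tz": 0, "ax": 0, "ay": 0, "az": 1.3}
    - {"fingers": 0, "tx": -1.9, "ty": 3.3, "tz": 0, "ax": 0, "ay": 0, "az": 2.0}
    - {"fingers": 0, "tx": -2.5, "ty": 4.4, "tz": 0, "ax": 0, "ay": 0, "az": 2.7}
    - {"fingers": 0, "tx": -3.1, "ty": 5.5, "tz": 0, "ax": 0, "ay": 0, "az": 3.4}
    - {"fingers": 0, "tx": -3.8, "ty": 6.6, "tz": 0, "ax": 0, "ay": 0, "az": 4.1}
    - {"fingers": 0, "tx": -4.4, "ty": 7.7, "tz": 0, "ax": 0, "ay": 0, "az": 4.8}
    - {"fingers": 0, "tx": -5.1, "ty": 8.8, "tz": 0, "ax": 0, "ay": 0, "az": 5.4}
    - {"fingers": 0, "tx": -5.7, "ty": 9.9, "tz": 0, "ax": 0, "ay": 0, "az": 6}
    - {"fingers": 0, "tx": -6.3, "ty": 11, "tz": 0.2, "ax": 0, "ay": 0, "az": 6}
    - {"fingers": 0, "tx": -6.9, "ty": 12, "tz": 0.5, "ax": 0, "ay": 0, "az": 6}
    - {"fingers": 0, "tx": -7.22, "ty": 12.54, "tz": 1.2, "ax": 0, "ay": 0, "az": 6}
    - {"fingers": 0, "tx": -7.22, "ty": 12.54, "tz": 1.78, "ax": 0, "ay": 0, "az": 6}
    - {"fingers": 0, "tx": -7.22, "ty": 12.54, "tz": 1.78, "ax": 0, "ay": 0, "az": 6}
    - {"fingers": 0, "tx": -7.22, "ty": 12.54, "tz": 1.78, "ax": 0, "ay": 0, "az": 6}
    - {"fingers": 0, "tx": -7.22, "ty": 12.54, "tz": 1.78, "ax": 0, "ay": 0, "az": 6}

```text
time: 11.5
tcp_pos: [504.8, -356.3, 67.4]
ee_rot: [-179.9, 0.0, 2.7]
ft_force: [-0.4, -0.1, -0.4]
finger_gap: 0.459
grasp_force: 51.1
```

```bash
python3 - <<'E'
from h import *
go(508.6,-356.3,26.5,2.7)
E
```

```text
t [0.13 0.01 1.36] a [-0.01  0.   -0.  ] z0 [ 504.8 -356.3   67.4] time 11.5
```

>>> step_arm:
  series:
    - {"fingers": 0, "tx": 0.13, "ty": 0, "tz": 0.5, "ax": 0, "ay": 0, "az": 0}
    - {"fingers": 0, "tx": 0.13, "ty": 0, "tz": 0.9, "ax": 0, "ay": 0, "az": 0}
    - {"fingers": 0, "tx": 0.13, "ty": 0, "tz": 1.2, "ax": 0, "ay": 0, "az": 0}
    - {"fingers": 0, "tx": 0.13, "ty": 0, "tz": 1.36, "ax": 0, "ay": 0, "az": 0}
    - {"fingers": 0, "tx": 0.13, "ty": 0, "tz": 1.36, "ax": 0, "ay": 0, "az": 0}
    - {"fingers": 0, "tx": 0.13, "ty": 0, "tz": 1.36, "ax": 0, "ay": 0, "az": 0}
    - {"fingers": 0, "tx": 0.13, "ty": 0, "tz": 1.36, "ax": 0, "ay": 0, "az": 0}

```text
time: 12.08
tcp_pos: [508.8, -355.8, 27.3]
ee_rot: [-179.8, -0.0, 2.7]
ft_force: [-1.2, 2.4, 6.0]
finger_gap: 0.459
grasp_force: 52.1
```

>>> step_arm:
  series:
    - {"fingers": 58, "tx": 0, "ty": 0, "tz": 0, "ax": 0, "ay": 0, "az": 0}
    - {"fingers": 58, "tx": 0, "ty": 0, "tz": 0, "ax": 0, "ay": 0, "az": 0}
    - {"fingers": 58, "tx": 0, "ty": 0, "tz": 0, "ax": 0, "ay": 0, "az": 0}
    - {"fingers": 58, "tx": 0, "ty": 0, "tz": -0.6, "ax": 0, "ay": 0, "az": 0}
    - {"fingers": 58, "tx": 0, "ty": 0, "tz": -1.6, "ax": 0, "ay": 0, "az": 0}
    - {"fingers": 40, "tx": 0, "ty": 0, "tz": -2.8, "ax": 0, "ay": 0, "az": 0}
    - {"fingers": 30, "tx": 0, "ty": 0, "tz": -3, "ax": 0, "ay": 0, "az": 0}
    - {"fingers": 30, "tx": 0, "ty": 0, "tz": -3, "ax": 0, "ay": 0, "az": 0}

```text
time: 12.75
tcp_pos: [510.3, -359.3, 120.1]
ee_rot: [179.8, -0.3, 2.6]
ft_force: [0.1, -0.6, -0.2]
finger_gap: 0.35
grasp_force: 0.0
```

```bash
python3 - <<'E'
from h import *
c=camera("top");h,s,v=hsv(c)
print(comps(c,v<50,37,(457,180,500,258),50))
go(626.5,74.0,70,3.1)
E
```

```text
[(436.4, -376.5, 54.6, 45.8, 89.0), (508.3, -368.9, 90.5, 57.0, -82.6)]
t [  4.56 -14.2    1.59] a [ 0.01 -0.02 -0.08] z0 [ 509.2 -357.8  117.9] time 12.8
```

>>> step_arm:
  series:
    - {"fingers": 30, "tx": 0.4, "ty": -1.2, "tz": 0, "ax": 0, "ay": 0, "az": -0.08}
    - {"fingers": 30, "tx": 0.8, "ty": -2.5, "tz": 0, "ax": 0, "ay": 0, "az": -0.08}
    - {"fingers": 30, "tx": 1.2, "ty": -3.8, "tz": 0, "ax": 0, "ay": 0, "az": -0.08}
    - {"fingers": 30, "tx": 1.6, "ty": -5.1, "tz": 0, "ax": 0, "ay": 0, "az": -0.08}
    - {"fingers": 30, "tx": 2.1, "ty": -6.4, "tz": 0, "ax": 0, "ay": 0, "az": -0.08}
    - {"fingers": 30, "tx": 2.5, "ty": -7.7, "tz": 0, "ax": 0, "ay": 0, "az": -0.08}
    - {"fingers": 30, "tx": 2.9, "ty": -9.0, "tz": 0, "ax": 0, "ay": 0, "az": -0.08}
    - {"fingers": 30, "tx": 3.3, "ty": -10.3, "tz": 0, "ax": 0, "ay": 0, "az": -0.08}
    - {"fingers": 30, "tx": 3.7, "ty": -11.6, "tz": 0, "ax": 0, "ay": 0, "az": -0.08}
    - {"fingers": 30, "tx": 4.1, "ty": -12.8, "tz": 0, "ax": 0, "ay": 0, "az": -0.08}
    - {"fingers": 30, "tx": 4.4, "ty": -13.8, "tz": 0.2, "ax": 0, "ay": 0, "az": -0.08}
    - {"fingers": 30, "tx": 4.56, "ty": -14.2, "tz": 0.9, "ax": 0, "ay": 0, "az": -0.08}
    - {"fingers": 30, "tx": 4.56, "ty": -14.2, "tz": 1.59, "ax": 0, "ay": 0, "az": -0.08}
    - {"fingers": 30, "tx": 4.56, "ty": -14.2, "tz": 1.59, "ax": 0, "ay": 0, "az": -0.08}
    - {"fingers": 30, "tx": 4.56, "ty": -14.2, "tz": 1.59, "ax": 0, "ay": 0, "az": -0.08}
    - {"fingers": 30, "tx": 4.56, "ty": -14.2, "tz": 1.59, "ax": 0, "ay": 0, "az": -0.08}
    - {"fingers": 30, "tx": 4.56, "ty": -14.2, "tz": 1.59, "ax": 0, "ay": 0, "az": -0.08}

```text
time: 14.22
tcp_pos: [626.2, 72.7, 70.2]
ee_rot: [180.0, -0.1, 2.9]
ft_force: [0.1, 0.3, -0.2]
finger_gap: 0.352
grasp_force: 0.0
```

```bash
python3 - <<'E'
from h import *
c=camera("top");h,s,v=hsv(c)
print(comps(c,(v<45),37,(457,180,500,258),50),comps(c,(h>45)&(h<85)&(s>110),30.5,(130,160,250,270),5))
go(626.5,74.0,27,3.1)
E
```

```text
[(506.2, -349.7, 53.9, 48.8, 2.9)] [(570.8, 355.1, 49.0, 9.8, 1.2)]
t [ 0.   -0.03  1.45] a [ 0.   -0.02 -0.03] z0 [626.5  73.   70.5] time 14.2667
```

>>> step_arm:
  series:
    - {"fingers": 30, "tx": 0, "ty": -0.02, "tz": 0.5, "ax": 0, "ay": 0, "az": 0}
    - {"fingers": 30, "tx": 0, "ty": -0.02, "tz": 1.0, "ax": 0, "ay": 0, "az": 0}
    - {"fingers": 30, "tx": 0, "ty": -0.02, "tz": 1.44, "ax": 0, "ay": 0, "az": 0}
    - {"fingers": 30, "tx": 0, "ty": -0.02, "tz": 1.44, "ax": 0, "ay": 0, "az": 0}
    - {"fingers": 30, "tx": 0, "ty": -0.02, "tz": 1.44, "ax": 0, "ay": 0, "az": 0}
    - {"fingers": 0, "tx": 0, "ty": -0.02, "tz": 1.44, "ax": 0, "ay": 0, "az": 0}
    - {"fingers": 0, "tx": 0, "ty": -0.02, "tz": 1.44, "ax": 0, "ay": 0, "az": 0}
    - {"fingers": 0, "tx": 0, "ty": -0.02, "tz": 1.44, "ax": 0, "ay": 0, "az": 0}
    - {"fingers": 0, "tx": 0, "ty": -0.02, "tz": 1.44, "ax": 0, "ay": 0, "az": 0}
    - {"fingers": 0, "tx": 0, "ty": -0.02, "tz": 1.44, "ax": 0, "ay": 0, "az": 0}
    - {"fingers": 0, "tx": 0, "ty": -0.02, "tz": 1.0, "ax": 0, "ay": 0, "az": 0}
    - {"fingers": 0, "tx": 0, "ty": -0.02, "tz": 0.2, "ax": 0, "ay": 0, "az": 0}
    - {"fingers": 0, "tx": 0, "ty": -0.02, "tz": -0.8, "ax": 0, "ay": 0, "az": 0}
    - {"fingers": 0, "tx": 0, "ty": -0.02, "tz": -1.8, "ax": 0, "ay": 0, "az": 0}
    - {"fingers": 0, "tx": 0, "ty": -0.02, "tz": -2, "ax": 0, "ay": 0, "az": 0}
    - {"fingers": 0, "tx": 0, "ty": -0.02, "tz": -2, "ax": 0, "ay": 0, "az": 0}
  newtons: 30

```text
time: 15.6
tcp_pos: [628.2, 75.2, 133.2]
ee_rot: [-179.9, -0.4, 3.1]
ft_force: [0.1, -0.5, -0.4]
finger_gap: 0.126
grasp_force: 29.2
```

```bash
python3 - <<'E'
from h import *
go(505.2,-282.4,75,2.7)
E
```

```text
t [-4.75 11.68  1.89] a [-0.01 -0.06  0.06] z0 [628.2  75.2 133.2] time 15.6
```

>>> step_arm:
  series:
    - {"fingers": 0, "tx": -0.4, "ty": 1, "tz": 0, "ax": 0, "ay": 0, "az": 0.06}
    - {"fingers": 0, "tx": -0.9, "ty": 2.2, "tz": 0, "ax": 0, "ay": 0, "az": 0.06}
    - {"fingers": 0, "tx": -1.4, "ty": 3.4, "tz": 0, "ax": 0, "ay": 0, "az": 0.06}
    - {"fingers": 0, "tx": -1.9, "ty": 4.6, "tz": 0, "ax": 0, "ay": 0, "az": 0.06}
    - {"fingers": 0, "tx": -2.4, "ty": 5.8, "tz": 0, "ax": 0, "ay": 0, "az": 0.06}
    - {"fingers": 0, "tx": -2.9, "ty": 7.0, "tz": 0, "ax": 0, "ay": 0, "az": 0.06}
    - {"fingers": 0, "tx": -3.4, "ty": 8.2, "tz": 0, "ax": 0, "ay": 0, "az": 0.06}
    - {"fingers": 0, "tx": -3.8, "ty": 9.4, "tz": 0, "ax": 0, "ay": 0, "az": 0.06}
    - {"fingers": 0, "tx": -4.3, "ty": 10.6, "tz": 0, "ax": 0, "ay": 0, "az": 0.06}
    - {"fingers": 0, "tx": -4.6, "ty": 11.4, "tz": 0.4, "ax": 0, "ay": 0, "az": 0.06}
    - {"fingers": 0, "tx": -4.75, "ty": 11.68, "tz": 1, "ax": 0, "ay": 0, "az": 0.06}
    - {"fingers": 0, "tx": -4.75, "ty": 11.68, "tz": 1.6, "ax": 0, "ay": 0, "az": 0.06}
    - {"fingers": 0, "tx": -4.75, "ty": 11.68, "tz": 1.9, "ax": 0, "ay": 0, "az": 0.06}
    - {"fingers": 0, "tx": -4.75, "ty": 11.68, "tz": 1.9, "ax": 0, "ay": 0, "az": 0.06}
    - {"fingers": 0, "tx": -4.75, "ty": 11.68, "tz": 1.9, "ax": 0, "ay": 0, "az": 0.06}
    - {"fingers": 0, "tx": -4.75, "ty": 11.68, "tz": 1.9, "ax": 0, "ay": 0, "az": 0.06}

```text
time: 16.93
tcp_pos: [503.2, -281.7, 72.6]
ee_rot: [180.0, -0.0, 2.8]
ft_force: [0.5, -0.3, -0.0]
finger_gap: 0.125
grasp_force: 29.3
```

```bash
python3 - <<'E'
from h import *
c=camera("side"); cv2.imwrite("pics/c2.png",cv2.resize(c["pixels"][90:200,290:400],(600,600)))
c=camera("top");h,s,v=hsv(c);print(comps(c,(h>105)&(h<130)&(s>110),78,(390,170,510,270),5))
go(505.2,-282.4,27,2.7)
E
```

```text
[(482.9, -281.8, 9.1, 6.6, -3.2), (549.1, -278.9, 47.7, 11.0, 5.4)]
t [0.05 0.01 1.54] a [ 0.01 -0.02  0.02] z0 [ 503.5 -282.1   73.2] time 17.0333
```

View pics/c2.png

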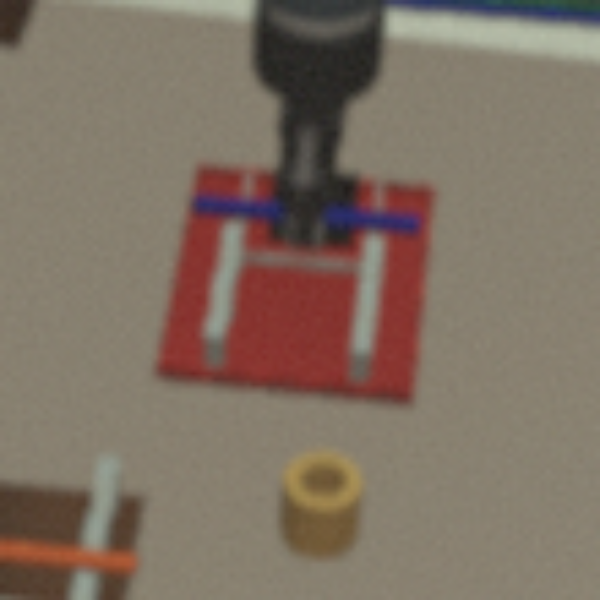

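The cobalt rod is level over the red tray's strips, centred between crop x 195 and 420, with the roller behind it.

>>> step_arm:
  series:
    - {"fingers": 0, "tx": 0.05, "ty": 0, "tz": 0.4, "ax": 0, "ay": 0, "az": 0}
    - {"fingers": 0, "tx": 0.05, "ty": 0, "tz": 0.8, "ax": 0, "ay": 0, "az": 0}
    - {"fingers": 0, "tx": 0.05, "ty": 0, "tz": 1.2, "ax": 0, "ay": 0, "az": 0}
    - {"fingers": 0, "tx": 0.05, "ty": 0, "tz": 1.42, "ax": 0, "ay": 0, "az": 0}
    - {"fingers": 0, "tx": 0.05, "ty": 0, "tz": 1.54, "ax": 0, "ay": 0, "az": 0}
    - {"fingers": 0, "tx": 0.05, "ty": 0, "tz": 1.54, "ax": 0, "ay": 0, "az": 0}
    - {"fingers": 0, "tx": 0.05, "ty": 0, "tz": 1.54, "ax": 0, "ay": 0, "az": 0}
    - {"fingers": 0, "tx": 0.05, "ty": 0, "tz": 1.54, "ax": 0, "ay": 0, "az": 0}

```text
time: 17.7
tcp_pos: [503.7, -284.4, 26.1]
ee_rot: [179.8, -0.0, 2.7]
ft_force: [-1.2, -3.9, 2.2]
finger_gap: 0.128
grasp_force: 29.5
```

>>> step_arm:
  series:
    - {"fingers": 26, "tx": 0, "ty": 0, "tz": 0, "ax": 0, "ay": 0, "az": 0}
    - {"fingers": 26, "tx": 0, "ty": 0, "tz": 0, "ax": 0, "ay": 0, "az": 0}
    - {"fingers": 26, "tx": 0, "ty": 0, "tz": 0, "ax": 0, "ay": 0, "az": 0}
    - {"fingers": 26, "tx": 0, "ty": 0, "tz": -0.5, "ax": 0, "ay": 0, "az": 0}
    - {"fingers": 26, "tx": 0, "ty": 0, "tz": -1.5, "ax": 0, "ay": 0, "az": 0}
    - {"fingers": 30, "tx": 0, "ty": 0, "tz": -2.7, "ax": 0, "ay": 0, "az": 0}
    - {"fingers": 30, "tx": 0, "ty": 0, "tz": -3, "ax": 0, "ay": 0, "az": 0}
    - {"fingers": 30, "tx": 0, "ty": 0, "tz": -3, "ax": 0, "ay": 0, "az": 0}

```text
time: 18.37
tcp_pos: [506.2, -283.7, 120.1]
ee_rot: [179.9, -0.4, 2.7]
ft_force: [0.1, 0.3, -0.1]
finger_gap: 0.352
grasp_force: 0.0
```

```bash
python3 - <<'E'
from h import *
go(629,29.2,70,3.1)
c=camera("side");h,s,v=hsv(c);print(comps(c,(s<50)&(v>170),30.5,(255,165,325,240),40))
E
```

```text
t [  4.58 -10.23   1.67] a [ 0.02 -0.06 -0.06] z0 [ 506.2 -283.7  120.1] time 18.3667
[(622.2, 27.6, 136.9, 9.7, 3.6)]
```

>>> step_arm:
  series:
    - {"fingers": 30, "tx": 0.5, "ty": -1.2, "tz": 0, "ax": 0, "ay": 0, "az": -0.06}
    - {"fingers": 30, "tx": 1.0, "ty": -2.4, "tz": 0, "ax": 0, "ay": 0, "az": -0.06}
    - {"fingers": 30, "tx": 1.5, "ty": -3.6, "tz": 0, "ax": 0, "ay": 0, "az": -0.06}
    - {"fingers": 30, "tx": 2.0, "ty": -4.8, "tz": 0, "ax": 0, "ay": 0, "az": -0.06}
    - {"fingers": 30, "tx": 2.5, "ty": -6.0, "tz": 0, "ax": 0, "ay": 0, "az": -0.06}
    - {"fingers": 30, "tx": 3.0, "ty": -7.2, "tz": 0, "ax": 0, "ay": 0, "az": -0.06}
    - {"fingers": 30, "tx": 3.5, "ty": -8.4, "tz": 0, "ax": 0, "ay": 0, "az": -0.06}
    - {"fingers": 30, "tx": 4.0, "ty": -9.4, "tz": 0, "ax": 0, "ay": 0, "az": -0.06}
    - {"fingers": 30, "tx": 4.37, "ty": -10.2, "tz": 0.4, "ax": 0, "ay": 0, "az": -0.06}
    - {"fingers": 30, "tx": 4.37, "ty": -10.2, "tz": 1.1, "ax": 0, "ay": 0, "az": -0.06}
    - {"fingers": 30, "tx": 4.37, "ty": -10.2, "tz": 1.67, "ax": 0, "ay": 0, "az": -0.06}
    - {"fingers": 30, "tx": 4.37, "ty": -10.2, "tz": 1.67, "ax": 0, "ay": 0, "az": -0.06}
    - {"fingers": 30, "tx": 4.37, "ty": -10.2, "tz": 1.67, "ax": 0, "ay": 0, "az": -0.06}
    - {"fingers": 30, "tx": 4.37, "ty": -10.2, "tz": 1.67, "ax": 0, "ay": 0, "az": -0.06}
    - {"fingers": 30, "tx": 4.37, "ty": -10.2, "tz": 1.67, "ax": 0, "ay": 0, "az": -0.06}

```text
time: 19.67
tcp_pos: [620.5, 27.5, 67.0]
ee_rot: [180.0, -0.1, 2.9]
ft_force: [0.6, -0.3, 0.5]
finger_gap: 0.351
grasp_force: 0.0
```

```bash
python3 - <<'E'
from h import *
c=camera("top"); cv2.imwrite("pics/w1.png",cv2.resize(c["pixels"][130:270,270:510],(800,467)))
h,s,v=hsv(c);print(comps(c,(h>105)&(h<130)&(s>110),30.5,(390,170,510,270),5))
go(622.6,28.8,27,3.1)
E
```

```text
[(504.0, -284.5, 137.2, 10.3, 2.8)]
t [ 0.06 -0.03  1.34] a [ 0.   -0.02 -0.03] z0 [620.7  27.9  67.2] time 19.7167
```

View pics/w1.png

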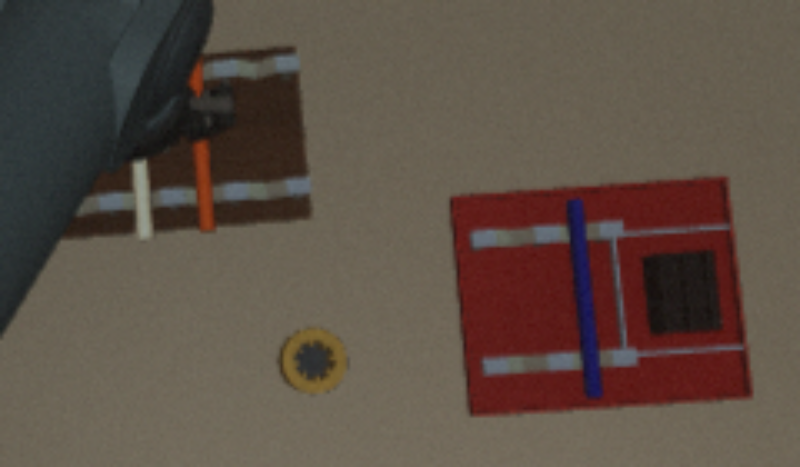

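The picture shows the cobalt rod seated in the red tray's +18 notches and the roller in the bay. The gripper is over the white rod, with its far knuckle appearing beside amber. I'll check amber and that clearance.

```bash
python3 - <<'E'
from h import *
for n,bx in(("top",(270,130,365,205)),("side",(255,165,325,240))):
  c=camera(n)
  for im in (cv2.imread(f"pics/{n}0.png"),c["pixels"]):
    d=dict(c,pixels=im);h,s,v=hsv(d); print(n,comps(d,(h<14)&(s>150)&(v>110),30.5,bx,15))
  if n=="top": print([ray(c,(334.5,161),z).round(0).tolist() for z in(50,80,110)])
  else: cv2.imwrite("pics/w2.png",cv2.resize(c["pixels"][150:240,240:340],(600,540)))
E
```

```text
top [(628.0, -16.0, 137.5, 7.1, 3.1)]
top [(590.7, -18.1, 63.2, 8.9, 3.9), (669.2, -14.4, 24.7, 7.3, -1.3)]
[[[645.0, -28.0]], [[639.0, -28.0]], [[632.0, -27.0]]]
side [(627.6, -17.1, 131.6, 15.7, 2.3)]
side [(587.8, -19.2, 55.8, 14.2, 4.8)]
```

View pics/w2.png

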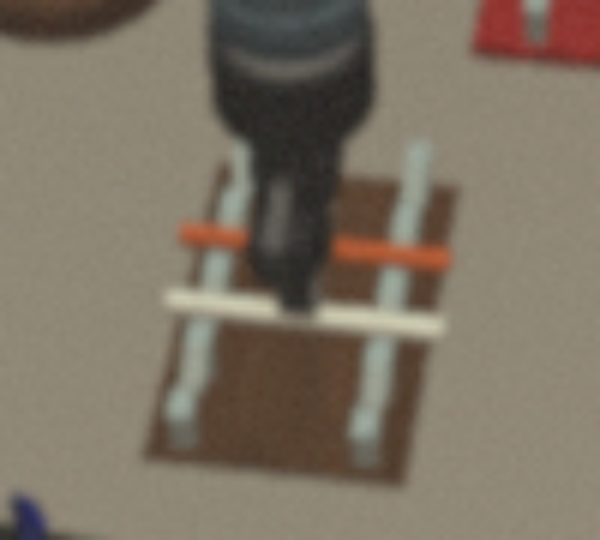

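The gripper straddles the white rod at crop (300,310). Amber hasn't moved, and the knuckle is well above it.

>>> step_arm:
  series:
    - {"fingers": 30, "tx": 0.05, "ty": -0.03, "tz": 0.5, "ax": 0, "ay": 0, "az": 0}
    - {"fingers": 30, "tx": 0.05, "ty": -0.03, "tz": 1.0, "ax": 0, "ay": 0, "az": 0}
    - {"fingers": 30, "tx": 0.05, "ty": -0.03, "tz": 1.35, "ax": 0, "ay": 0, "az": 0}
    - {"fingers": 30, "tx": 0.05, "ty": -0.03, "tz": 1.35, "ax": 0, "ay": 0, "az": 0}
    - {"fingers": 30, "tx": 0.05, "ty": -0.03, "tz": 1.35, "ax": 0, "ay": 0, "az": 0}
    - {"fingers": 0, "tx": 0.05, "ty": -0.03, "tz": 1.35, "ax": 0, "ay": 0, "az": 0}
    - {"fingers": 0, "tx": 0.05, "ty": -0.03, "tz": 1.35, "ax": 0, "ay": 0, "az": 0}
    - {"fingers": 0, "tx": 0.05, "ty": -0.03, "tz": 1.35, "ax": 0, "ay": 0, "az": 0}
    - {"fingers": 0, "tx": 0.05, "ty": -0.03, "tz": 1.35, "ax": 0, "ay": 0, "az": 0}
    - {"fingers": 0, "tx": 0.05, "ty": -0.03, "tz": 1.35, "ax": 0, "ay": 0, "az": 0}
    - {"fingers": 0, "tx": 0.05, "ty": -0.03, "tz": 1.0, "ax": 0, "ay": 0, "az": 0}
    - {"fingers": 0, "tx": 0.05, "ty": -0.03, "tz": 0.2, "ax": 0, "ay": 0, "az": 0}
    - {"fingers": 0, "tx": 0.05, "ty": -0.03, "tz": -0.8, "ax": 0, "ay": 0, "az": 0}
    - {"fingers": 0, "tx": 0.05, "ty": -0.03, "tz": -1.8, "ax": 0, "ay": 0, "az": 0}
    - {"fingers": 0, "tx": 0.05, "ty": -0.03, "tz": -2, "ax": 0, "ay": 0, "az": 0}
    - {"fingers": 0, "tx": 0.05, "ty": -0.03, "tz": -2, "ax": 0, "ay": 0, "az": 0}

```text
time: 21.15
tcp_pos: [624.0, 31.0, 129.5]
ee_rot: [-179.9, -0.4, 3.1]
ft_force: [-0.3, 0.3, -1.2]
finger_gap: 0.125
grasp_force: 29.2
```

```bash
python3 - <<'E'
from h import *
go(503,-238.5,75,2.7)
E
```

```text
t [-4.53  8.75  1.78] a [-0.01 -0.06  0.07] z0 [624.   31.  129.5] time 21.15
```

>>> step_arm:
  series:
    - {"fingers": 0, "tx": -0.5, "ty": 1.0, "tz": 0, "ax": 0, "ay": 0, "az": 0.06}
    - {"fingers": 0, "tx": -1.1, "ty": 2.1, "tz": 0, "ax": 0, "ay": 0, "az": 0.06}
    - {"fingers": 0, "tx": -1.7, "ty": 3.3, "tz": 0, "ax": 0, "ay": 0, "az": 0.06}
    - {"fingers": 0, "tx": -2.3, "ty": 4.5, "tz": 0, "ax": 0, "ay": 0, "az": 0.06}
    - {"fingers": 0, "tx": -2.9, "ty": 5.7, "tz": 0, "ax": 0, "ay": 0, "az": 0.06}
    - {"fingers": 0, "tx": -3.5, "ty": 6.8, "tz": 0, "ax": 0, "ay": 0, "az": 0.06}
    - {"fingers": 0, "tx": -4.0, "ty": 7.8, "tz": 0, "ax": 0, "ay": 0, "az": 0.06}
    - {"fingers": 0, "tx": -4.4, "ty": 8.5, "tz": 0.4, "ax": 0, "ay": 0, "az": 0.06}
    - {"fingers": 0, "tx": -4.53, "ty": 8.75, "tz": 1, "ax": 0, "ay": 0, "az": 0.06}
    - {"fingers": 0, "tx": -4.53, "ty": 8.75, "tz": 1.5, "ax": 0, "ay": 0, "az": 0.06}
    - {"fingers": 0, "tx": -4.53, "ty": 8.75, "tz": 1.8, "ax": 0, "ay": 0, "az": 0.06}
    - {"fingers": 0, "tx": -4.53, "ty": 8.75, "tz": 1.8, "ax": 0, "ay": 0, "az": 0.06}
    - {"fingers": 0, "tx": -4.53, "ty": 8.75, "tz": 1.8, "ax": 0, "ay": 0, "az": 0.06}
    - {"fingers": 0, "tx": -4.53, "ty": 8.75, "tz": 1.8, "ax": 0, "ay": 0, "az": 0.06}
    - {"fingers": 0, "tx": -4.53, "ty": 8.75, "tz": 1.8, "ax": 0, "ay": 0, "az": 0.06}

```text
time: 22.4
tcp_pos: [501.4, -238.1, 72.5]
ee_rot: [180.0, -0.1, 2.9]
ft_force: [-0.4, -0.5, -0.2]
finger_gap: 0.13
grasp_force: 29.3
```

```bash
python3 - <<'E'
from h import *
go(503,-238.5,26.5,2.7)
E
```

```text
t [0.05 0.02 1.53] a [ 0.   -0.01  0.03] z0 [ 501.4 -238.1   72.5] time 22.4
```

>>> step_arm:
  series:
    - {"fingers": 0, "tx": 0.05, "ty": 0.02, "tz": 0.4, "ax": 0, "ay": 0, "az": 0}
    - {"fingers": 0, "tx": 0.05, "ty": 0.02, "tz": 0.8, "ax": 0, "ay": 0, "az": 0}
    - {"fingers": 0, "tx": 0.05, "ty": 0.02, "tz": 1.2, "ax": 0, "ay": 0, "az": 0}
    - {"fingers": 0, "tx": 0.05, "ty": 0.02, "tz": 1.42, "ax": 0, "ay": 0, "az": 0}
    - {"fingers": 0, "tx": 0.05, "ty": 0.02, "tz": 1.53, "ax": 0, "ay": 0, "az": 0}
    - {"fingers": 0, "tx": 0.05, "ty": 0.02, "tz": 1.53, "ax": 0, "ay": 0, "az": 0}
    - {"fingers": 0, "tx": 0.05, "ty": 0.02, "tz": 1.53, "ax": 0, "ay": 0, "az": 0}
    - {"fingers": 0, "tx": 0.05, "ty": 0.02, "tz": 1.53, "ax": 0, "ay": 0, "az": 0}

```text
time: 23.07
tcp_pos: [500.9, -239.6, 25.7]
ee_rot: [-180.0, 0.1, 2.7]
ft_force: [-0.4, -0.1, 0.1]
finger_gap: 0.13
grasp_force: 29.3
```

>>> step_arm:
  series:
    - {"fingers": 0, "tx": 0, "ty": 0, "tz": 0.05, "ax": 0, "ay": 0, "az": 0}
    - {"fingers": 0, "tx": 0, "ty": 0, "tz": 0.05, "ax": 0, "ay": 0, "az": 0}
    - {"fingers": 0, "tx": 0, "ty": 0, "tz": 0.05, "ax": 0, "ay": 0, "az": 0}

```text
time: 23.32
tcp_pos: [501.1, -239.6, 25.4]
ee_rot: [-179.9, 0.0, 2.7]
ft_force: [-3.4, 2.0, 9.7]
finger_gap: 0.127
grasp_force: 30.1
```

Contact. Release, then on to the mould.

>>> step_arm:
  series:
    - {"fingers": 30, "tx": 0, "ty": 0, "tz": 0, "ax": 0, "ay": 0, "az": 0}
    - {"fingers": 30, "tx": 0, "ty": 0, "tz": 0, "ax": 0, "ay": 0, "az": 0}
    - {"fingers": 30, "tx": 0, "ty": 0, "tz": 0, "ax": 0, "ay": 0, "az": 0}
    - {"fingers": 30, "tx": 0, "ty": 0, "tz": -0.5, "ax": 0, "ay": 0, "az": 0}
    - {"fingers": 30, "tx": 0, "ty": 0, "tz": -1.5, "ax": 0, "ay": 0, "az": 0}
    - {"fingers": 40, "tx": 0, "ty": 0, "tz": -2.7, "ax": 0, "ay": 0, "az": 0}
    - {"fingers": 70, "tx": 0, "ty": 0, "tz": -3, "ax": 0, "ay": 0, "az": 0}
    - {"fingers": 70, "tx": 0, "ty": 0, "tz": -3, "ax": 0, "ay": 0, "az": 0}

```text
time: 23.98
tcp_pos: [504.2, -240.7, 117.5]
ee_rot: [179.9, -0.4, 2.7]
ft_force: [-0.6, -0.0, -0.1]
finger_gap: 0.738
grasp_force: 0.0
```

```bash
python3 - <<'E'
from h import *
go(463,-91.5,70,2.7)
E
```

```text
t [-1.14 -5.04  1.56] a [ 0.02 -0.06  0.01] z0 [ 504.2 -240.7  117.5] time 23.9833
```

>>> step_arm:
  series:
    - {"fingers": 75, "tx": -0.3, "ty": -1.2, "tz": 0, "ax": 0, "ay": 0, "az": 0}
    - {"fingers": 75, "tx": -0.6, "ty": -2.5, "tz": 0, "ax": 0, "ay": 0, "az": 0}
    - {"fingers": 75, "tx": -0.9, "ty": -3.7, "tz": 0, "ax": 0, "ay": 0, "az": 0}
    - {"fingers": 75, "tx": -1.1, "ty": -4.7, "tz": 0, "ax": 0, "ay": 0, "az": 0}
    - {"fingers": 75, "tx": -1.14, "ty": -5.04, "tz": 0.5, "ax": 0, "ay": 0, "az": 0}
    - {"fingers": 75, "tx": -1.14, "ty": -5.04, "tz": 0.9, "ax": 0, "ay": 0, "az": 0}
    - {"fingers": 75, "tx": -1.14, "ty": -5.04, "tz": 0.9, "ax": 0, "ay": 0, "az": 0}
    - {"fingers": 75, "tx": -1.14, "ty": -5.04, "tz": 0.9, "ax": 0, "ay": 0, "az": 0}
    - {"fingers": 75, "tx": -1.14, "ty": -5.04, "tz": 0.9, "ax": 0, "ay": 0, "az": 0}

```text
time: 24.73
tcp_pos: [460.1, -90.9, 87.4]
ee_rot: [180.0, 0.0, 2.7]
ft_force: [-0.4, -0.6, 1.0]
finger_gap: 0.879
grasp_force: 0.0
```

```bash
python3 - <<'E'
from h import *
c=camera("top");h,s,v=hsv(c);b=(390,170,510,270)
print(comps(c,(h>105)&(h<130)&(s>110),30.5,b,5),comps(c,(s<70)&(v>150),30.5,b,40),comps(c,v<45,37,b,50))
go(463,-91.5,25,2.7)
E
```

```text
[(504.0, -284.5, 137.2, 10.3, 2.7)] [] [(470.4, -196.8, 122.0, 69.2, 6.8), (506.2, -349.8, 54.1, 49.6, 2.8)]
t [0.08 0.02 2.09] a [ 0.01 -0.   -0.01] z0 [460.4 -91.1  87.8] time 24.7833
```

>>> step_arm:
  series:
    - {"fingers": 75, "tx": 0.08, "ty": 0.02, "tz": 0.7, "ax": 0, "ay": 0, "az": 0}
    - {"fingers": 75, "tx": 0.08, "ty": 0.02, "tz": 1.4, "ax": 0, "ay": 0, "az": 0}
    - {"fingers": 75, "tx": 0.08, "ty": 0.02, "tz": 1.9, "ax": 0, "ay": 0, "az": 0}
    - {"fingers": 75, "tx": 0.08, "ty": 0.02, "tz": 2.08, "ax": 0, "ay": 0, "az": 0}
    - {"fingers": 75, "tx": 0.08, "ty": 0.02, "tz": 2.08, "ax": 0, "ay": 0, "az": 0}
    - {"fingers": 0, "tx": 0.08, "ty": 0.02, "tz": 2.08, "ax": 0, "ay": 0, "az": 0}
    - {"fingers": 0, "tx": 0.08, "ty": 0.02, "tz": 2.08, "ax": 0, "ay": 0, "az": 0}
    - {"fingers": 0, "tx": 0.08, "ty": 0.02, "tz": 2.08, "ax": 0, "ay": 0, "az": 0}
    - {"fingers": 0, "tx": 0.08, "ty": 0.02, "tz": 2.08, "ax": 0, "ay": 0, "az": 0}
    - {"fingers": 0, "tx": 0.08, "ty": 0.02, "tz": 2.08, "ax": 0, "ay": 0, "az": 0}
    - {"fingers": 0, "tx": 0.08, "ty": 0.02, "tz": 2.08, "ax": 0, "ay": 0, "az": 0}
    - {"fingers": 0, "tx": 0.08, "ty": 0.02, "tz": 1.7, "ax": 0, "ay": 0, "az": 0}
    - {"fingers": 0, "tx": 0.08, "ty": 0.02, "tz": 0.8, "ax": 0, "ay": 0, "az": 0}
    - {"fingers": 0, "tx": 0.08, "ty": 0.02, "tz": -0.2, "ax": 0, "ay": 0, "az": 0}
    - {"fingers": 0, "tx": 0.08, "ty": 0.02, "tz": -1.2, "ax": 0, "ay": 0, "az": 0}
    - {"fingers": 0, "tx": 0.08, "ty": 0.02, "tz": -1.2, "ax": 0, "ay": 0, "az": 0}
    - {"fingers": 0, "tx": 0.08, "ty": 0.02, "tz": -1.2, "ax": 0, "ay": 0, "az": 0}
  newtons: 80

```text
time: 26.2
tcp_pos: [463.9, -89.9, 124.8]
ee_rot: [-179.9, -0.2, 2.8]
ft_force: [-0.5, -0.4, -3.8]
finger_gap: 0.511
grasp_force: 82.9
```

```bash
python3 - <<'E'
from h import *
print(get_state()["joints"].round(0))
go(535.8,278.2,75,4.9)
E
```

```text
[-51.  24.  67. 124. -29.  50. -54.]
t [  2.98 -12.14   1.69] a [-0.01 -0.04 -0.35] z0 [463.9 -89.9 124.8] time 26.2
```

>>> step_arm:
  series:
    - {"fingers": 0, "tx": 0.2, "ty": -0.9, "tz": 0, "ax": 0, "ay": 0, "az": -0.35}
    - {"fingers": 0, "tx": 0.5, "ty": -1.9, "tz": 0, "ax": 0, "ay": 0, "az": -0.35}
    - {"fingers": 0, "tx": 0.7, "ty": -3.0, "tz": 0, "ax": 0, "ay": 0, "az": -0.35}
    - {"fingers": 0, "tx": 1.0, "ty": -4.1, "tz": 0, "ax": 0, "ay": 0, "az": -0.35}
    - {"fingers": 0, "tx": 1.3, "ty": -5.2, "tz": 0, "ax": 0, "ay": 0, "az": -0.35}
    - {"fingers": 0, "tx": 1.6, "ty": -6.3, "tz": 0, "ax": 0, "ay": 0, "az": -0.35}
    - {"fingers": 0, "tx": 1.8, "ty": -7.4, "tz": 0, "ax": 0, "ay": 0, "az": -0.35}
    - {"fingers": 0, "tx": 2.1, "ty": -8.5, "tz": 0, "ax": 0, "ay": 0, "az": -0.35}
    - {"fingers": 0, "tx": 2.4, "ty": -9.6, "tz": 0, "ax": 0, "ay": 0, "az": -0.35}
    - {"fingers": 0, "tx": 2.6, "ty": -10.6, "tz": 0, "ax": 0, "ay": 0, "az": -0.35}
    - {"fingers": 0, "tx": 2.8, "ty": -11.5, "tz": 0, "ax": 0, "ay": 0, "az": -0.35}
    - {"fingers": 0, "tx": 2.98, "ty": -12.14, "tz": 0.4, "ax": 0, "ay": 0, "az": -0.35}
    - {"fingers": 0, "tx": 2.98, "ty": -12.14, "tz": 1.1, "ax": 0, "ay": 0, "az": -0.35}
    - {"fingers": 0, "tx": 2.98, "ty": -12.14, "tz": 1.7, "ax": 0, "ay": 0, "az": -0.35}
    - {"fingers": 0, "tx": 2.98, "ty": -12.14, "tz": 1.7, "ax": 0, "ay": 0, "az": -0.35}
    - {"fingers": 0, "tx": 2.98, "ty": -12.14, "tz": 1.7, "ax": 0, "ay": 0, "az": -0.35}
    - {"fingers": 0, "tx": 2.98, "ty": -12.14, "tz": 1.7, "ax": 0, "ay": 0, "az": -0.35}

```text
time: 27.62
tcp_pos: [534.4, 276.6, 72.0]
ee_rot: [180.0, 0.1, 4.8]
ft_force: [-0.6, -0.2, -3.7]
finger_gap: 0.511
grasp_force: 82.9
```

```bash
python3 - <<'E'
from h import *
go(535.8,278.2,31,4.9)
E
```

```text
t [ 0.05 -0.05  1.37] a [ 0.01  0.01 -0.02] z0 [534.4 276.6  72. ] time 27.6167
```

>>> step_arm:
  series:
    - {"fingers": 0, "tx": 0.05, "ty": -0.05, "tz": 0.5, "ax": 0, "ay": 0, "az": 0}
    - {"fingers": 0, "tx": 0.05, "ty": -0.05, "tz": 0.9, "ax": 0, "ay": 0, "az": 0}
    - {"fingers": 0, "tx": 0.05, "ty": -0.05, "tz": 1.2, "ax": 0, "ay": 0, "az": 0}
    - {"fingers": 0, "tx": 0.05, "ty": -0.05, "tz": 1.37, "ax": 0, "ay": 0, "az": 0}
    - {"fingers": 0, "tx": 0.05, "ty": -0.05, "tz": 1.37, "ax": 0, "ay": 0, "az": 0}
    - {"fingers": 0, "tx": 0.05, "ty": -0.05, "tz": 1.37, "ax": 0, "ay": 0, "az": 0}
    - {"fingers": 0, "tx": 0.05, "ty": -0.05, "tz": 1.37, "ax": 0, "ay": 0, "az": 0}

```text
time: 28.2
tcp_pos: [535.5, 279.1, 31.8]
ee_rot: [-180.0, 0.1, 4.8]
ft_force: [-3.4, -0.3, 5.5]
finger_gap: 0.513
grasp_force: 83.7
```

>>> step_arm:
  series:
    - {"fingers": 65, "tx": 0, "ty": 0, "tz": 0, "ax": 0, "ay": 0, "az": 0}
    - {"fingers": 65, "tx": 0, "ty": 0, "tz": 0, "ax": 0, "ay": 0, "az": 0}
    - {"fingers": 65, "tx": 0, "ty": 0, "tz": 0, "ax": 0, "ay": 0, "az": 0}
    - {"fingers": 65, "tx": 0, "ty": 0, "tz": -0.6, "ax": 0, "ay": 0, "az": 0}
    - {"fingers": 65, "tx": 0, "ty": 0, "tz": -1.5, "ax": 0, "ay": 0, "az": 0}
    - {"fingers": 65, "tx": 0, "ty": 0, "tz": -2.7, "ax": 0, "ay": 0, "az": 0}
    - {"fingers": 65, "tx": -1, "ty": 1, "tz": -4, "ax": 0, "ay": 0, "az": 0}
    - {"fingers": 65, "tx": -2, "ty": 2, "tz": -5, "ax": 0, "ay": 0, "az": 0}
    - {"fingers": 65, "tx": -2.5, "ty": 3, "tz": -6, "ax": 0, "ay": 0, "az": 0}
    - {"fingers": 65, "tx": -2.5, "ty": 4, "tz": -6, "ax": 0, "ay": 0, "az": 0}
    - {"fingers": 65, "tx": -2.5, "ty": 5, "tz": -6, "ax": 0, "ay": 0, "az": 0}
    - {"fingers": 65, "tx": -2.5, "ty": 6, "tz": -6, "ax": 0, "ay": 0, "az": 0}
    - {"fingers": 65, "tx": -2.5, "ty": 7, "tz": -6, "ax": 0, "ay": 0, "az": 0}
    - {"fingers": 65, "tx": -2.5, "ty": 7, "tz": -6, "ax": 0, "ay": 0, "az": 0}
    - {"fingers": 65, "tx": -2.5, "ty": 7, "tz": -6, "ax": 0, "ay": 0, "az": 0}

```text
time: 29.45
tcp_pos: [479.3, 61.4, 211.8]
ee_rot: [-179.9, -0.1, 4.5]
ft_force: [0.3, 0.5, 0.1]
finger_gap: 0.76
grasp_force: 0.0
```

```bash
python3 - <<'E'
from h import *
t=camera("top");s=camera("side")
cv2.imwrite("pics/f.png",np.vstack([cv2.resize(t["pixels"][100:280,120:520],(640,288)),cv2.resize(s["pixels"][100:360,190:420],(320,300))[:, :].repeat(2,1)[:, :640]]))
h,ss,v=hsv(t)
print(comps(t,(h>45)&(h<85)&(ss>110),30.5,(130,160,250,270),5))
print("w",comps(t,(ss<90)&(v>120),30.5,(405,180,435,255),30))
print("am",comps(t,(h<14)&(ss>150)&(v>110),30.5,(270,130,365,205),15))
E
```

```text
[(527.4, 351.8, 136.7, 10.1, 4.6)]
w [(501.4, -240.5, 139.5, 9.1, 2.3)]
am [(628.0, -16.3, 137.9, 8.5, 3.1)]
```

View pics/f.png

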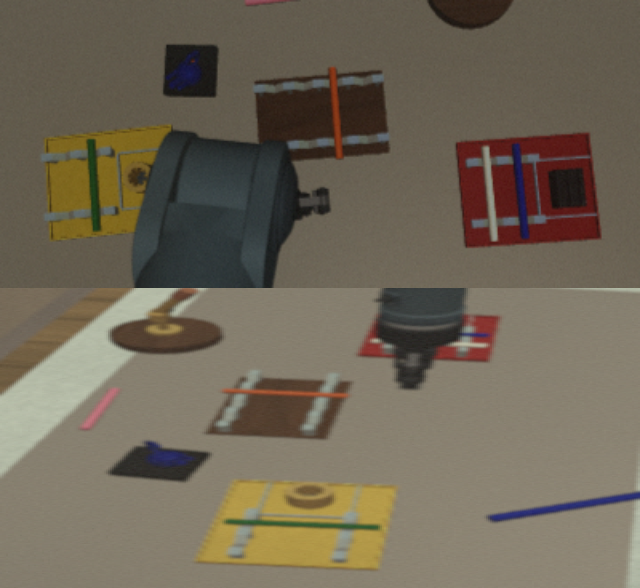

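The final views show all three rods lying straight in their notches, and the roller and mould upright in their bays. Amber and the swan look unmoved.

```bash
python3 -c "
from workcell import *
print(close_job())"
```

```text
the job is handed in; nothing more can be done
None
```

I handed the job in at about 29.5 s: the cobalt rod, white rod and roller are in the red tray, the green rod and mould are in the yellow tray, and amber and the swan are where they were; the hand-in returned no verdict, so this rests on the final camera views.

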